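# Unbolt the sterilizer guard gate and hold it ajar

## Task

Draw the red-headed drop pin out from in front of the guard's gate and stand it upright in the blue holder cup, letting go of it there. Then take the bolt by its black knob, lift the sagging bolt over the bent lip of the brass keeper while pulling it back clear, and swing the gate some 20 degrees open towards the robot; it springs shut by itself, so finish still holding it ajar there, without letting go. Leave the bottle, the slide box and the jar where they stand.

Things in the scene. Friction and masses are not known exactly. Their poses are not given: they have to be found in the camera images.
- pen: Low white guard fence, fixed, round a steel drum. Origin: on the bench under the middle of the closed gate. x points from the gate into the pen (away from the robot), y along the closed gate from keeper to hinge, z up. Gate 16 mm thick in plane x=0, y from -148 to +148 mm, top z=110. Hinge post y=165, 120 mm tall. Drum 70 to 240 mm behind the gate, 140 mm tall with its handle.
- keeper_lip (a point): Middle of the top edge of the brass keeper's bent lip, which lies across the bolt's path: 5 mm thick, 34 mm wide, 121 mm above the bench, on the fixed post beside the gate's free end (pen x=0, y=-166.5). Beyond it, on the robot's side (pen x=-17 to -21, y=-169 to -199), a brass front wall up to z=150 (keep the pin clear of it) keeps the bolt, and so the gate, from swinging out.
- pin_socket (a point): Centre of the mouth of the fixed upright tube in which the pin starts, in front of the gate (pen x=-20.5, y=-130), 40 mm above the bench: outer diameter 23, inner 15 mm, floor 6 mm above the bench.
- gate (a joint): Angle of the gate in rad: 0 shut, grows as the gate's bolt end swings towards the robot (pen's -x), up to 1.2. A spring shuts it with about 0.4 N m at 0.35 rad (0.12 N m when shut). It is blocked while the pin stands in front of it or the bolt is in the keeper.
- gate_hinge (a point): Point on the gate's vertical hinge axis at bench height, at x=0, y=+150 mm in the pen's frame. Its axes turn with the gate.
- bolt (a joint): How far the bolt is drawn, in m: 0 fully in, up to 0.05 fully drawn, along the gate towards the hinge (pen's +y while the gate is shut). Friction 1.5 N; it stays where it is left. From about 0.018 on its collar is clear of the keeper's lip and the gate can swing. The lip blocks it after a few mm unless the bolt is lifted.
- bolt_bar (a joint): How far the bolt is lifted in its worn, open-topped guides, in m: 0 sagging (it falls back by its own weight, about 1.4 N), up to 0.018 (stop). Lifted by 8 mm its collar just passes over the lip; 11 to 15 mm is comfortable.
- bolt_knob (a point): Where to grip the bolt: the upright black knob on it, 18 mm thick, cap 24 mm; it reaches 32 mm down from this point to the bar and 21 mm up, top 184 mm above the bench while sagging. It is 190 mm from the hinge axis with the bolt in, 140 mm fully drawn, and moves with bolt and gate. Guide cheeks 42 mm and 72 mm to its sides reach z=135. Most room: fingers closing across the gate.
- bolt_collar (a point): Centre of the steel collar (28 mm diameter, 8 mm thick) at the bolt's keeper end, 137 mm from the knob. The bolt is a 10 mm round bar lying along the top of the gate, its axis 127 mm above the bench while sagging; the collar then hangs behind the keeper's lip.
- pin_grip (a point): Where to hold the drop pin: middle of its square red grip, 20 x 20 mm, 40 mm tall, flats square to the gate at the start, atop a steel shank of 12 mm. Pin 172 mm long, this point 152 mm above its foot; about 120 g, centre of mass 20 mm below this point. z runs from foot to grip. It starts upright in its socket, foot 6 mm above the bench. The bolt lies 20 mm behind it, up to z=141; most room: fingers closing across the gate.
- pin_foot (a point): Centre of the lower end of the pin.
- cup_floor (a point): Blue holder cup, loose, standing upright on the bench: this point is the centre of its inside floor, 8 mm above the bench. Round, outer diameter 36 mm, inner 28 mm, rim 75 mm above the bench, on a foot disc of 72 mm diameter and 8 mm height; 500 g.
- cup: The same cup; origin at the centre of its underside.
- bottle: Bystander: amber bottle, 56 mm in diameter, 120 mm tall; origin at the centre of its underside.
- slidebox: Bystander: yellow slide box, 60 x 85 x 35 mm; origin at the centre of its underside.
- jar: Bystander: jar with red cap, 60 mm in diameter, 75 mm tall; origin at the centre of its underside.

How it is judged (in metres and radians):
On the way, in this order (a step that is already met when the one before it is completed fails the run):
1. the pin stands upright in the holder cup, let go (horizontal distance between pin_foot and cup_floor below 0.014 m and z of pin_foot in the frame of cup_floor below 0.012 m and angle between pin_grip's own z axis and vertical below 0.35 rad and contact force between the fingers and pin below 0.1 N and angle between cup's own z axis and vertical below 0.1 rad), for 0.2 s.
2. the bolt is drawn clear of the keeper (value of joint bolt above 0.02 m), for 0.1 s.
At the end, for the whole second after the job is handed in: Pin in the cup: foot within 12 mm of its floor and 14 mm of its centre, leaning under 20 degrees, untouched, cup upright; bolt drawn over 18 mm; fingers hold the gate (by bolt or elsewhere, over 0.5 N), still, at 0.2 to 0.5 rad (11 to 29 degrees); no pin, cup or bystander touches it (all of step 1 and value of joint bolt above 0.018 m and value of joint gate between 0.2 and 0.5 rad and velocity of joint gate between -0.1 and 0.1 rad/s and contact force between the fingers and gate above 0.5 N and contact force between gate and pin below 0.1 N and contact force between gate and cup below 0.1 N and contact force between gate and bottle below 0.1 N and contact force between gate and slidebox below 0.1 N and contact force between gate and jar below 0.1 N); the arm keeps its last pose, push and grip.
It fails at once if the amber bottle is pushed more than 20 mm or tipped (distance of bottle from where it was at the start of the episode above 0.02 m or angle between bottle's own z axis and vertical above 0.3 rad).
It fails at once if the yellow slide box is pushed more than 20 mm or tipped (distance of slidebox from where it was at the start of the episode above 0.02 m or angle between slidebox's own z axis and vertical above 0.3 rad).
It fails at once if the red-capped jar is pushed more than 20 mm or tipped (distance of jar from where it was at the start of the episode above 0.02 m or angle between jar's own z axis and vertical above 0.3 rad).
It fails at once if the holder cup is knocked over (angle between cup's own z axis and vertical above 0.5 rad).
It also fails if it takes over 51 s, if anything falls off the work surface, if the arm or the gripper's body presses on something with over 40 N, if the wrist force passes 120 N, or if a joint passes its speed limit or range.

## Robot

A 6-joint arm with a two-finger parallel gripper is mounted at the origin on the work surface. World frame = base frame: x ahead of the robot, y to its left, z up, the work surface at z = 0. Lengths are in m, angles in degrees, forces in N, time in s.
With the tool pointing down it reaches from about 0.4 to 0.825 m from the base axis. Payload 7 kg.
Tool frame: the origin (TCP) lies between the finger pads; the fingertips stand 22 mm ahead of it and the grasp point (between the pads) lies 3 mm ahead of it; z points along the fingers, y is the line along which they close (so a half turn about z gives the same grasp; the last joint's range is limited). The gripper opens to 88 mm and grips with 3 to 60 N. Pads are 19 mm wide; open, the fingers measure 130 mm over their backs; the gripper's body (78 mm by 193 mm) begins 47 mm behind the grasp point.
Start: joints at [-56.259, 20.546, 0.682, 0, -70.136, -16.507], TCP at [0.2, -0.645, 0.228] pointing down, gripper open.
Joint ranges: [-176.03, 176.03], [-82.01, 121.73], [-58.28, 71.71], [-173.87, 95.51], [-174.79, -0.11], [-173.66, 173.66]. Speed limits (degrees/s): [136.94, 136.94, 172.46, 180, 180, 180].

## Interface

Orientations are given as [roll, pitch, yaw] about the fixed x, y, z axes, in that order (R = Rz(yaw) Ry(pitch) Rx(roll)).
In Python, from plant import ctrl gives the robot as it stands.
- The arm moves only by the tool apply_moves, never from a script. Its argument "targets" is a list of rows, each an object with "travel": the shift along the tool's x, y, z in mm, a list of three; "roll": the turn about the tool's z in degrees; "jaw": the finger opening in mm, from 0 to 87.6. In form: [{"travel": [tx, ty, tz], "roll": roll, "jaw": jaw}, ...]. A call has 1 to 10 rows; each row shifts and turns the commanded pose from where the row before left it, along the tool's axes as they then stand; what a row does not reach is not made up. A row lasts 1/10 s, in which the tool goes at most 50 mm and 8.59 degrees, less where a joint would pass 70% of its speed; a pose out of reach is approached as far as the arm can. A call with a gripper value outside its range is refused whole. The fingers move at their own pace and stop on an object; the grip force is fixed at half the most. Time passes only in rows, so rows that do not move let the fingers close. It gives the time, the measured TCP pose, the force, the opening and the grip force at its end, in the units of the state.
- ctrl.get_obs(): the state, without advancing time (a new reading comes with each control period).
- ctrl.snapshot(name): name is "scene" or "top" or "wrist"; returns the picture (400x640x3 uint8, red, green, blue); there is no depth.
- ctrl.calibration(name): a dict with "K" (3x3 intrinsics, pixels), "dist_coeffs" ([k1, k2, p1, p2, k3] as OpenCV has them; the pictures are not rectified), "extrinsics" (4x4, takes a point from camera to world coordinates); the wrist camera has in their place "hand_eye" (4x4, takes a point from camera to tool coordinates, whose origin is the TCP and whose axes are the flange's). Camera axes: x right, y down, z forward; pixel columns grow to the right and rows downward; lengths in m; the calibration is good to about 2 mm. A picture is of the moment at which its call begins: read the wrist's pose just before it. calibration takes no time and is no camera call.
- ctrl.close_job(): hands the job in; it is judged then, once.
The state is a dict: "clock": time; "joint_pos": joint angles; "qvel": joint speeds; "tau": joint torques, N m; "tool_pos": TCP position; "orientation": TCP orientation; "force": force on the tool from outside, world axes, zero at the start; "moment": the same for the moment, N m; "opening": finger opening in m; "gripper_force": force on a finger pad.
Only numpy, scipy, OpenCV 4.12 (cv2) and the standard library are available. Lean on these libraries where they do the work, as an engineer would, in place of code of your own. Each camera call takes 0.05 s, during which the arm holds its last target. There are 200 camera calls.

## Working session

There is one attempt and no reset: what is moved stays moved. The work goes in short steps, Python scripts to look and compute and a tool call to move; the robot and the scene stay as the last step left them, time stands still between calls to the robot, and variables do not carry over. Pictures are saved under pics/ and viewed, at most 12 in all, crops included, and the job is handed in when it is done.

Besides the shell and the picture viewer there is one more tool, called by a JSON object that holds its "fn" and its "kwargs". apply_moves: Moves the arm, as the interface text tells. Its arguments: {"type":"object","properties":{"targets":{"type":"array","items":{"type":"object","properties":{"travel":{"type":"array","items":{"type":"number"}},"roll":{"type":"number"},"jaw":{"type":"number"}}}}},"required":["targets"]}

```bash
mkdir -p pics; python3 - <<'E'
from plant import ctrl
import cv2
o=ctrl.get_obs();print(o)
for n in("scene","top"):
    cv2.imwrite(f"pics/{n}0.png",ctrl.snapshot(n)[:,:,::-1]);print(n,ctrl.calibration(n))
print(ctrl.calibration("wrist"))
E
```

```text
{'clock': 0.0, 'joint_pos': array([-5.62603528e+01,  2.05913834e+01,  6.34461108e-01, -2.13201130e-02,
       -7.01360027e+01, -1.65065266e+01]), 'qvel': array([ 0.09162354,  0.04647791,  0.00763814,  0.08844745,  0.07209711,
       -0.03443479]), 'tau': array([ 7.56708178e-04, -5.82724249e+01,  2.93054527e+01,  6.99665576e+00,
        7.05490995e-03, -1.89223783e-04]), 'tool_pos': array([ 0.19980927, -0.64423951,  0.22682472]), 'orientation': array([ 1.79905210e+02, -7.18866153e-03, -1.62774134e+02]), 'force': array([ 0.3191749 ,  0.16257642, -0.12929078]), 'moment': array([-0.03720247,  0.05461415,  0.04898096]), 'gripper_force': 0.0, 'opening': 0.08717924432720248}
scene {'K': array([[484.97390001,   0.        , 321.82698191],
       [  0.        , 484.97390001, 205.99036272],
       [  0.        ,   0.        ,   1.        ]]), 'dist_coeffs': array([-0.05243732,  0.        ,  0.        ,  0.        ,  0.        ]), 'extrinsics': array([[ 0.52136739,  0.68257532, -0.51212008,  1.17434117],
       [ 0.85332773, -0.4150678 ,  0.31551626, -0.36623324],
       [ 0.00279906, -0.6015061
[... 510 characters left out ...]
43138, -0.99282429,  1.29540293],
       [ 0.        ,  0.        ,  0.        ,  1.        ]])}
{'K': array([[348.60085571,   0.        , 326.15184378],
       [  0.        , 348.60085571, 198.76564838],
       [  0.        ,   0.        ,   1.        ]]), 'dist_coeffs': array([-0.03644135,  0.        ,  0.        ,  0.        ,  0.        ]), 'hand_eye': array([[ 4.27755661e-04, -9.63322796e-01, -2.68344943e-01,
         7.30134360e-02],
       [ 9.99999276e-01,  7.13957384e-04, -9.68962069e-04,
         7.97677460e-04],
       [ 1.12501010e-03, -2.68344334e-01,  9.63322403e-01,
        -1.56977307e-01],
       [ 0.00000000e+00,  0.00000000e+00,  0.00000000e+00,
         1.00000000e+00]])}
```

View pics/scene0.png

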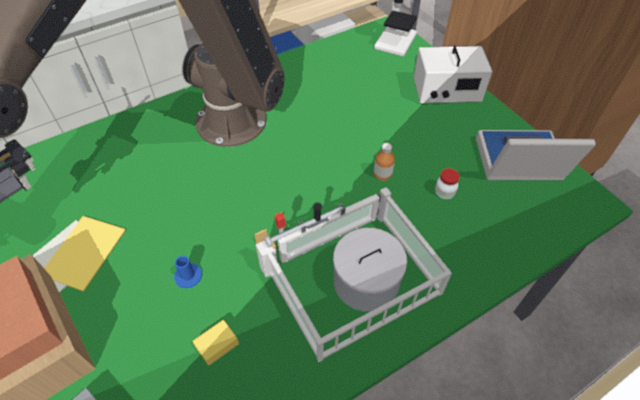

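View pics/top0.png

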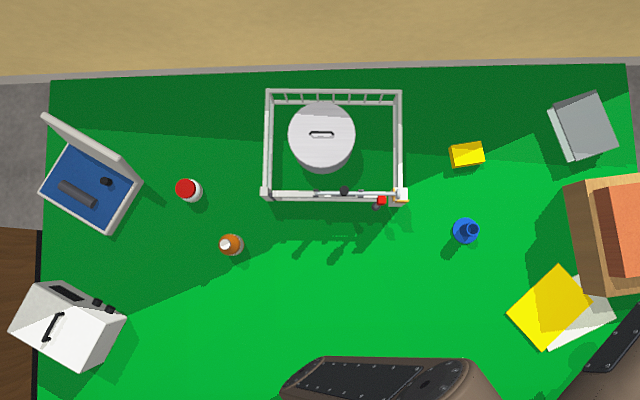

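The top view shows the pin grip at about (381,200), the knob at (344,190), the keeper post at (402,193), the hinge post at (265,191) and the cup rim at (472,229). The scene view shows the pin at (280,217), the knob at (318,208) and the cup rim at (183,262).

```bash
cat > h.py <<'E'
import numpy as np,cv2
from plant import ctrl
from scipy.spatial.transform import Rotation as R
def tool(o):
    T=np.eye(4);T[:3,:3]=R.from_euler('xyz',o['orientation'],degrees=True).as_matrix();T[:3,3]=o['tool_pos'];return T
def ext(n,o=None):
    c=ctrl.calibration(n);return tool(o)@c['hand_eye'] if n=='wrist' else c['extrinsics']
def plane(n,uv,z,o=None):
    c=ctrl.calibration(n);E=ext(n,o)
    p=cv2.undistortPoints(np.array([[uv]],float),c['K'],c['dist_coeffs'])[0,0]
    d=E[:3,:3]@np.r_[p,1];return E[:3,3]+d*(z-E[2,3])/d[2]
def proj(n,P,o=None):
    c=ctrl.calibration(n);T=np.linalg.inv(ext(n,o))
    return cv2.projectPoints(np.array(P,float).reshape(-1,3),cv2.Rodrigues(T[:3,:3])[0],T[:3,3],c['K'],c['dist_coeffs'])[0][:,0]
E
python3 - <<'E'
from h import *
np.set_printoptions(precision=4,suppress=True)
for n,l in dict(top=dict(pin=(381,200,.178),knob=(344,189,.184),keeper=(402,193,.12),hinge=(265,191,.12),cup=(472,229,.075),foot=(465,231,.008),bottle=(231,245,.12),jar=(187,188,.075),drumh=(321,135,.14)),scene=dict(pin=(280,215,.178),knob=(318,206,.184),cup=(183,262,.075),foot=(187,275,.008),hinge=(383,194,.12),bottle=(387,147,.12))).items():
    for k,v in l.items(): print(n,k,plane(n,v[:2],v[2]))
E
```

```text
top pin [ 0.5428 -0.0962  0.178 ]
top knob [ 0.5711 -0.0079  0.184 ]
top keeper [ 0.5657 -0.1564  0.12  ]
top hinge [0.5803 0.1914 0.12  ]
top cup [ 0.4717 -0.342   0.075 ]
top foot [ 0.4698 -0.3425  0.008 ]
top bottle [0.4454 0.2789 0.12  ]
top jar [0.6004 0.4063 0.075 ]
top drumh [0.717  0.0449 0.14  ]
scene pin [ 0.5427 -0.0945  0.178 ]
scene knob [ 0.5708 -0.0052  0.184 ]
scene cup [ 0.4751 -0.34    0.075 ]
scene foot [ 0.4722 -0.3441  0.008 ]
scene hinge [0.5844 0.1859 0.12  ]
scene bottle [0.4517 0.2957 0.12  ]
```

{"fn": "apply_moves", "kwargs": {"targets": [{"travel":[0,0,-12],"roll":-7.7,"jaw":87},{"travel":[0,0,-12],"roll":-7.7,"jaw":87},{"travel":[0,0,-12],"roll":-7.7,"jaw":87},{"travel":[0,0,-12],"roll":-7.7,"jaw":87},{"travel":[0,0,-12],"roll":-7.7,"jaw":87},{"travel":[0,0,-12],"roll":-7.7,"jaw":87},{"travel":[0,0,-12],"roll":-7.7,"jaw":87},{"travel":[0,0,-12],"roll":-7.7,"jaw":87},{"travel":[0,0,-12],"roll":-7.7,"jaw":87}]}}

```text
clock: 1.0
tool_pos: [0.1999, -0.6445, 0.3357]
orientation: [180.0, 0.0, -93.2]
force: [-0.4, -0.3, 0.5]
opening: 0.0867
gripper_force: 0.0
```

{"fn": "apply_moves", "kwargs": {"targets": [{"travel":[-40,-20,0],"roll":0,"jaw":87},{"travel":[-40,-20,0],"roll":0,"jaw":87},{"travel":[-40,-20,0],"roll":0,"jaw":87},{"travel":[-40,-20,0],"roll":0,"jaw":87},{"travel":[-40,-20,0],"roll":0,"jaw":87},{"travel":[-40,-20,0],"roll":0,"jaw":87},{"travel":[-40,-20,0],"roll":0,"jaw":87},{"travel":[-40,-20,0],"roll":0,"jaw":87},{"travel":[-40,-20,0],"roll":0,"jaw":87},{"travel":[-40,-20,0],"roll":0,"jaw":87}]}}

```text
clock: 2.0
tool_pos: [0.4241, -0.2557, 0.3357]
orientation: [-180.0, 0.0, -93.5]
force: [0.9, 0.2, 0.2]
opening: 0.0871
gripper_force: 0.0
```

{"fn": "apply_moves", "kwargs": {"targets": [{"travel":[-40,-20,0],"roll":0,"jaw":87},{"travel":[-40,-20,0],"roll":0,"jaw":87},{"travel":[-40,-20,0],"roll":0,"jaw":87},{"travel":[-40,-20,0],"roll":0,"jaw":87},{"travel":[-30,-15,0],"roll":0,"jaw":87},{"travel":[0,0,0],"roll":0,"jaw":87}]}}

```text
clock: 2.6
tool_pos: [0.5315, -0.0704, 0.3346]
orientation: [179.9, 0.0, -93.3]
force: [0.0, -0.5, -1.0]
opening: 0.0867
gripper_force: 0.0
```

```bash
python3 - <<'E'
from h import *
o=ctrl.get_obs();print(o['tool_pos'],o['orientation'],o['joint_pos'].round(1))
cv2.imwrite("pics/w1.png",ctrl.snapshot("wrist")[:,:,::-1])
E
```

```text
[ 0.53145219 -0.0704384   0.33462807] [ 1.79910860e+02  6.64277668e-03 -9.32756175e+01] [ 13.4   4.4  -6.4  -0.  -79.3 -16.7]
```

View pics/w1.png

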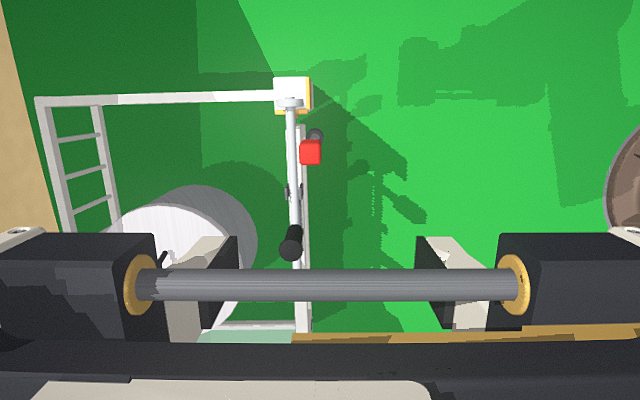

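The wrist view shows the red grip's top at about (311,153), the knob cap at (291,250), and the bolt bar and gate running almost vertically from (291,110) to (304,330).

```bash
python3 - <<'E'
from h import *
np.set_printoptions(precision=4,suppress=True)
o=ctrl.get_obs();im=cv2.imread("pics/w1.png")
b,g,r=[im[:,:,i].astype(int) for i in range(3)]
m=((r>120)&(g<110)&(b<110)).astype(np.uint8);m[230:]=0
c=max(cv2.findContours(m,0,2)[0],key=cv2.contourArea);print(cv2.boundingRect(c),cv2.minAreaRect(c))
k=((r<70)&(g<70)&(b<70)).astype(np.uint8)[215:266,270:312];ys,xs=np.nonzero(k);print(xs.min()+270,xs.max()+270,ys.min()+215,ys.max()+215)
# bright top patch of grip
x,y,w,h=cv2.boundingRect(c);print(im[y:y+h:2,x+w//2].tolist())
print('pin',plane('wrist',(311,152),.178,o),'knob',plane('wrist',(291,250),.184,o))
print('bar',plane('wrist',(291,120),.132,o),plane('wrist',(293.5,195),.132,o))
E
```

```text
(614, 141, 26, 55) ((628.70361328125, 168.4298553466797), (18.027629852294922, 58.58979797363281), 19.653823852539062)
279 302 225 261
[[132, 125, 126], [81, 91, 106], [79, 91, 104], [83, 91, 106], [79, 89, 108], [87, 99, 115], [106, 117, 135], [106, 120, 136], [101, 111, 129], [97, 108, 125], [96, 107, 126], [99, 108, 128], [99, 108, 129], [96, 110, 129], [101, 112, 132], [96, 109, 126], [98, 109, 130], [98, 106, 127], [93, 105, 125], [96, 110, 125], [99, 110, 131], [100, 112, 130], [95, 106, 127], [96, 106, 125], [97, 108, 126], [97, 108, 127], [114, 126, 148], [108, 122, 143]]
pin [ 0.5414 -0.101   0.178 ] knob [ 0.5667 -0.0094  0.184 ]
bar [ 0.5617 -0.1282  0.132 ] [ 0.5655 -0.05    0.132 ]
```

```bash
python3 - <<'E'
import cv2
im=cv2.imread("pics/w1.png")[70:270,240:360];cv2.imwrite("pics/w1c.png",cv2.resize(im,None,fx=3,fy=3,interpolation=cv2.INTER_CUBIC)[:600])
E
```

```text
(no output)
```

View pics/w1c.png

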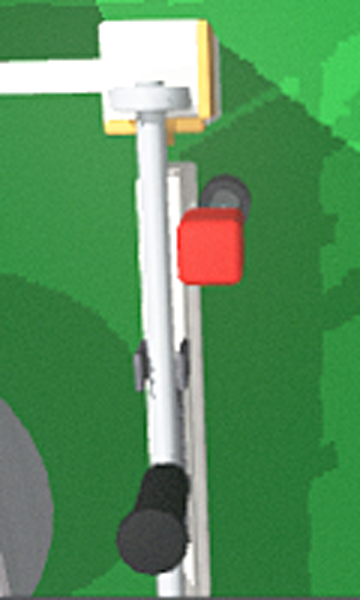

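The enlarged crop shows the grip's top face centred at (311,154) and the knob cap at (291,251). The pin is then near (0.542,-0.098), the knob near (0.567,-0.009) and the pen yaw about -3°, matching the known geometry.

{"fn": "apply_moves", "kwargs": {"targets": [{"travel":[27,-12,20],"roll":0,"jaw":50},{"travel":[0,0,30],"roll":0,"jaw":50},{"travel":[0,0,30],"roll":0,"jaw":50},{"travel":[0,0,0],"roll":0,"jaw":50},{"travel":[0,0,0],"roll":0,"jaw":50}]}}

```text
clock: 3.15
tool_pos: [0.5402, -0.1021, 0.2564]
orientation: [180.0, -0.0, -93.5]
force: [0.8, 0.3, 0.9]
opening: 0.0533
gripper_force: 0.0
```

```bash
python3 - <<'E'
from h import *
o=ctrl.get_obs();print(o['tool_pos'],o['orientation'],o['opening'])
im=ctrl.snapshot("wrist")[:,:,::-1]
cv2.imwrite("pics/w2.png",im)
E
```

```text
[ 0.54024574 -0.10205102  0.25643094] [ 1.79974184e+02 -4.69057498e-02 -9.34901337e+01] 0.05330316245433956
```

View pics/w2.png

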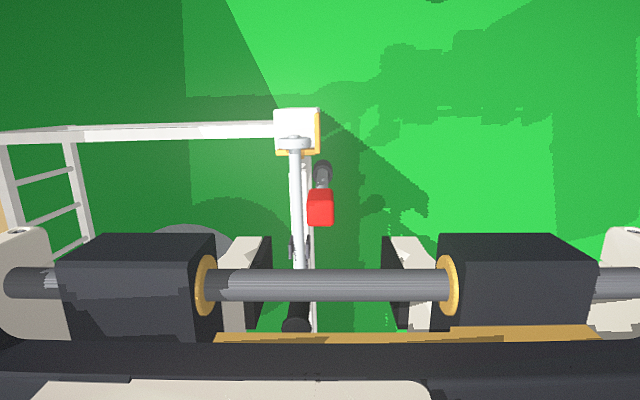

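The wrist view shows the grip top at roughly (320,210), between the fingers (inner faces at about x=270 and x=383).

```bash
python3 - <<'E'
from h import *
o=ctrl.get_obs();print(plane('wrist',(320,211),.178,o))
im=cv2.imread("pics/w2.png").astype(int)
print([int(v) for v in im[185:230:2,320,2]],[int(v) for v in im[212,300:342,2]])
E
```

```text
[ 0.54465704 -0.0992737   0.178     ]
[178, 183, 202, 208, 204, 210, 212, 205, 251, 254, 254, 254, 254, 254, 254, 254, 254, 254, 254, 255, 255, 51, 72] [211, 170, 157, 245, 255, 255, 252, 254, 255, 255, 254, 254, 254, 254, 254, 254, 254, 254, 254, 254, 254, 254, 254, 254, 254, 254, 254, 254, 254, 254, 255, 248, 231, 180, 80, 54, 61, 68, 67, 67, 67, 68]
```

{"fn": "apply_moves", "kwargs": {"targets": [{"travel":[-4.5,-2.5,0],"roll":0,"jaw":50},{"travel":[0,0,30],"roll":0,"jaw":50},{"travel":[0,0,30],"roll":0,"jaw":50},{"travel":[0,0,30],"roll":0,"jaw":50},{"travel":[0,0,0],"roll":0,"jaw":50},{"travel":[0,0,0],"roll":0,"jaw":15},{"travel":[0,0,0],"roll":0,"jaw":15},{"travel":[0,0,0],"roll":0,"jaw":15},{"travel":[0,0,0],"roll":0,"jaw":15},{"travel":[0,0,0],"roll":0,"jaw":15}]}}

```text
clock: 4.2
tool_pos: [0.5438, -0.0969, 0.1668]
orientation: [-179.9, 0.0, -93.5]
force: [-0.7, -0.3, 2.7]
opening: 0.0202
gripper_force: 30.0
```

{"fn": "apply_moves", "kwargs": {"targets": [{"travel":[0,0,-10],"roll":0,"jaw":15},{"travel":[0,0,-15],"roll":0,"jaw":15},{"travel":[0,0,-20],"roll":0,"jaw":15},{"travel":[0,0,-20],"roll":0,"jaw":15},{"travel":[0,0,-20],"roll":0,"jaw":15},{"travel":[0,0,-20],"roll":0,"jaw":15},{"travel":[0,0,0],"roll":0,"jaw":15}]}}

```text
clock: 4.9
tool_pos: [0.5444, -0.0971, 0.2742]
orientation: [-179.7, 0.0, -93.4]
force: [0.3, -0.4, -0.4]
opening: 0.0194
gripper_force: 30.0
```

{"fn": "apply_moves", "kwargs": {"targets": [{"travel":[0,15,0],"roll":0,"jaw":15},{"travel":[5,25,0],"roll":0,"jaw":15},{"travel":[20,22,0],"roll":0,"jaw":15},{"travel":[30,0,0],"roll":0,"jaw":15},{"travel":[30,0,0],"roll":0,"jaw":15},{"travel":[30,0,0],"roll":0,"jaw":15},{"travel":[30,0,0],"roll":0,"jaw":15},{"travel":[20,0,0],"roll":0,"jaw":15},{"travel":[0,0,0],"roll":0,"jaw":15},{"travel":[0,0,0],"roll":0,"jaw":15}]}}

```text
clock: 5.9
tool_pos: [0.4703, -0.2578, 0.2698]
orientation: [179.9, 0.0, -93.5]
force: [0.4, 0.5, -2.1]
opening: 0.0196
gripper_force: 30.0
```

```bash
python3 - <<'E'
from h import *
o=ctrl.get_obs();print(o['tool_pos'],o['orientation'],o['opening'])
im=ctrl.snapshot("wrist")[:,:,::-1]
cv2.imwrite("pics/w3.png",im)
E
```

```text
[ 0.47025819 -0.25780432  0.269825  ] [ 1.79898495e+02  3.63110290e-02 -9.35495318e+01] 0.01956864006202505
```

View pics/w3.png

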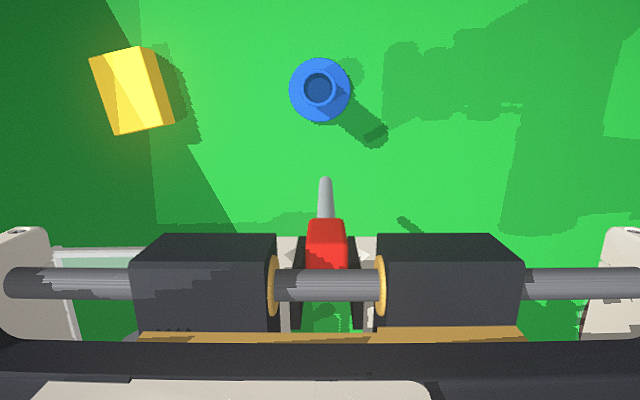

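The cup rim is centred at about (320,87) with its foot disc at (320,90), and the pin's foot end is at (325,180), hanging straight.

```bash
python3 - <<'E'
from h import *
o=ctrl.get_obs();im=cv2.imread("pics/w3.png")
b,g,r=[im[:,:,i].astype(int) for i in range(3)]
m=((b>g+25)&(b>r+40)).astype(np.uint8);m[150:]=0
c=max(cv2.findContours(m,0,2)[0],key=cv2.contourArea);print(cv2.boundingRect(c),cv2.minEnclosingCircle(c))
gr=cv2.medianBlur(b.astype(np.uint8),3);print([int(v) for v in gr[60:125:2,320]],[int(v) for v in gr[88,285:355:2]])
T=tool(o);foot=np.array([[x,0,.003-.012+.152] for x in(0,)]) 
for uv in((320,87),):print('cup',plane('wrist',uv,.075,o))
print('disc',plane('wrist',(320,90),.008,o))
print('foot',plane('wrist',(325,182),.11,o),'proj straight foot',proj('wrist',[o['tool_pos']-[0,0,.16]],o))
E
```

```text
(289, 58, 62, 64) ((318.78570556640625, 89.5), 32.10722351074219)
[245, 245, 245, 245, 245, 246, 246, 117, 114, 154, 161, 158, 158, 159, 157, 158, 159, 157, 159, 158, 155, 198, 250, 208, 189, 192, 246, 245, 244, 245, 247, 73, 70] [101, 100, 249, 246, 246, 246, 246, 245, 248, 234, 119, 140, 160, 158, 158, 158, 157, 158, 157, 157, 159, 159, 158, 147, 250, 239, 154, 156, 156, 217, 228, 228, 223, 62, 64]
cup [ 0.47012953 -0.34356852  0.075     ]
disc [ 0.47124173 -0.34300285  0.008     ]
foot [ 0.47052045 -0.2573426   0.11      ] proj straight foot [[324.96059383 181.93726297]]
```

{"fn": "apply_moves", "kwargs": {"targets": [{"travel":[20,-1.5,0],"roll":0,"jaw":15},{"travel":[30,-2,0],"roll":0,"jaw":15},{"travel":[25,-2,0],"roll":0,"jaw":15},{"travel":[10,-1,0],"roll":0,"jaw":15},{"travel":[0,0,0],"roll":0,"jaw":15},{"travel":[0,0,0],"roll":0,"jaw":15}]}}

```text
clock: 6.55
tool_pos: [0.4726, -0.3422, 0.2705]
orientation: [180.0, 0.0, -93.5]
force: [0.3, 0.4, -1.3]
opening: 0.02
gripper_force: 30.0
```

```bash
python3 - <<'E'
from h import *
o=ctrl.get_obs();print(o['tool_pos'],o['orientation'],o['opening'],o['force'])
E
```

```text
[ 0.47261941 -0.3422075   0.27053459] [ 1.79977313e+02  2.72110759e-02 -9.34532791e+01] 0.01998642640354857 [ 0.29429739  0.36259097 -1.26776403]
```

Aligned within a millimetre; lowering in steps (70 mm puts the foot about 35 mm below the rim).

{"fn": "apply_moves", "kwargs": {"targets": [{"travel":[0,0,20],"roll":0,"jaw":15},{"travel":[0,0,15],"roll":0,"jaw":15},{"travel":[0,0,10],"roll":0,"jaw":15},{"travel":[0,0,10],"roll":0,"jaw":15},{"travel":[0,0,15],"roll":0,"jaw":15},{"travel":[0,0,0],"roll":0,"jaw":15}]}}

```text
clock: 7.15
tool_pos: [0.4719, -0.3422, 0.199]
orientation: [179.8, 0.1, -93.5]
force: [-0.6, 0.1, -2.2]
opening: 0.0194
gripper_force: 30.0
```

```bash
python3 - <<'E'
from h import *
o=ctrl.get_obs();print(o['tool_pos'],o['force'])
a=ctrl.snapshot("wrist")[40:290,200:440,::-1];b=ctrl.snapshot("scene")[190:315,120:250,::-1]
cv2.imwrite("pics/w4.png",np.hstack([cv2.resize(a,(384,400)),cv2.resize(b,(416,400))]))
E
```

```text
[ 0.4718591  -0.34218825  0.19902495] [-0.64548891  0.08402515 -2.16054946]
```

View pics/w4.png

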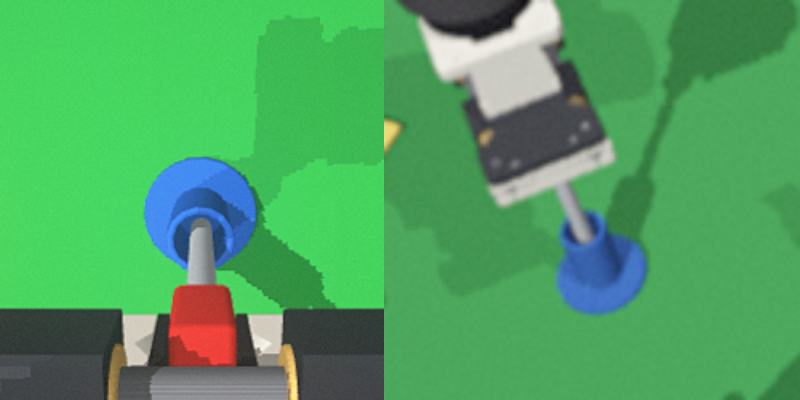

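The shank is inside the blue rim in both views, at (200,225) on the left and (580,230) on the right. I'll lower the rest of the way.

{"fn": "apply_moves", "kwargs": {"targets": [{"travel":[0,0,10],"roll":0,"jaw":15},{"travel":[0,0,10],"roll":0,"jaw":15},{"travel":[0,0,5],"roll":0,"jaw":15},{"travel":[0,0,3],"roll":0,"jaw":15},{"travel":[0,0,0],"roll":0,"jaw":15},{"travel":[0,0,0],"roll":0,"jaw":15}]}}

```text
clock: 7.85
tool_pos: [0.4728, -0.3432, 0.1729]
orientation: [-180.0, -0.0, -93.5]
force: [-0.3, -0.0, -2.2]
opening: 0.0197
gripper_force: 30.0
```

{"fn": "apply_moves", "kwargs": {"targets": [{"travel":[0,0,2],"roll":0,"jaw":15},{"travel":[0,0,0],"roll":0,"jaw":15},{"travel":[0,0,0],"roll":0,"jaw":15}]}}

```text
clock: 8.15
tool_pos: [0.4727, -0.3431, 0.1709]
orientation: [-180.0, -0.0, -93.5]
force: [0.5, -0.6, -1.1]
opening: 0.0197
gripper_force: 30.0
```

{"fn": "apply_moves", "kwargs": {"targets": [{"travel":[0,0,0],"roll":0,"jaw":26},{"travel":[0,0,0],"roll":0,"jaw":34},{"travel":[0,0,0],"roll":0,"jaw":60},{"travel":[0,0,0],"roll":0,"jaw":80},{"travel":[0,0,0],"roll":0,"jaw":80},{"travel":[0,0,-20],"roll":0,"jaw":80},{"travel":[0,0,-40],"roll":0,"jaw":80},{"travel":[0,0,-40],"roll":0,"jaw":80},{"travel":[0,0,0],"roll":0,"jaw":80}]}}

```text
clock: 9.05
tool_pos: [0.4751, -0.3447, 0.2771]
orientation: [-179.5, -0.2, -93.4]
force: [-0.1, 0.4, 0.5]
opening: 0.0795
gripper_force: 0.0
```

```bash
python3 - <<'E'
from h import *
o=ctrl.get_obs();print(o['tool_pos'],o['force'])
a=ctrl.snapshot("wrist")[40:290,200:440,::-1];b=ctrl.snapshot("scene")[190:315,120:250,::-1]
cv2.imwrite("pics/w5.png",np.hstack([cv2.resize(a,(384,400)),cv2.resize(b,(416,400))]))
E
```

```text
[ 0.47505218 -0.34469715  0.27711328] [-0.13336849  0.3667547   0.49586216]
```

View pics/w5.png

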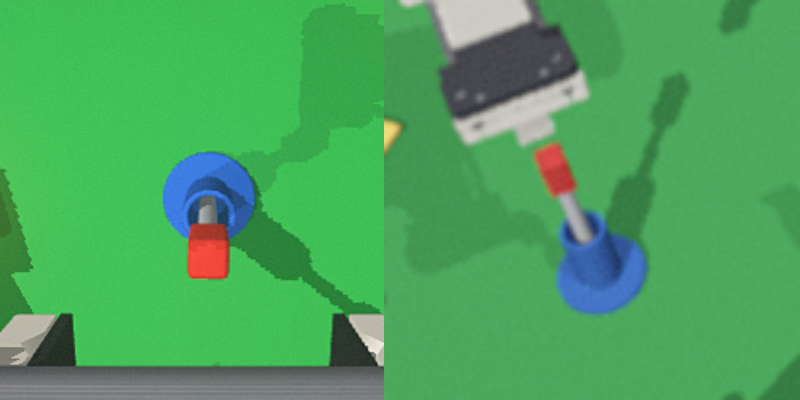

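The pin stands upright in the cup, clear of the fingers: red head at (208,250) on the left, (553,168) on the right. Next is the knob, at about (0.569,-0.008).

{"fn": "apply_moves", "kwargs": {"targets": [{"travel":[-38,-8,0],"roll":0,"jaw":60},{"travel":[-38,-8,0],"roll":0,"jaw":60},{"travel":[-38,-8,0],"roll":0,"jaw":60},{"travel":[-38,-8,0],"roll":0,"jaw":60},{"travel":[-38,-8,0],"roll":0,"jaw":60},{"travel":[-38,-8,0],"roll":0,"jaw":60},{"travel":[-38,-8,0],"roll":0,"jaw":60},{"travel":[-38,-8,0],"roll":0,"jaw":60},{"travel":[-30,-8,0],"roll":0,"jaw":60},{"travel":[0,0,0],"roll":0,"jaw":60}]}}

```text
clock: 10.15
tool_pos: [0.5651, -0.0111, 0.2689]
orientation: [179.9, -0.0, -93.3]
force: [-0.7, -0.5, -0.5]
opening: 0.0599
gripper_force: 0.0
```

```bash
python3 - <<'E'
from h import *
o=ctrl.get_obs();print(o['tool_pos'],o['orientation'])
cv2.imwrite("pics/w6.png",ctrl.snapshot("wrist")[:,:,::-1])
E
```

```text
[ 0.56506212 -0.01105137  0.26893431] [ 1.79868337e+02 -1.86345416e-02 -9.32905144e+01]
```

View pics/w6.png

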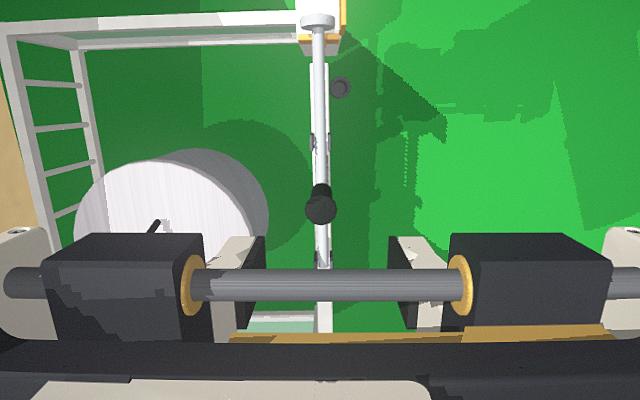

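The knob cap is at (321,209), and the empty socket shows at (340,88).

```bash
python3 - <<'E'
from h import *
o=ctrl.get_obs();print(plane('wrist',(321,209),.184,o),proj('wrist',[[.569,-.008,.184]],o),o['tool_pos'])
E
```

```text
[ 0.56725668 -0.00950897  0.184     ] [[318.73602262 211.11191727]] [ 0.56449785 -0.01239072  0.2690401 ]
```

{"fn": "apply_moves", "kwargs": {"targets": [{"travel":[-3,-3,15],"roll":0,"jaw":60},{"travel":[0,0,30],"roll":0,"jaw":60},{"travel":[0,0,30],"roll":0,"jaw":60},{"travel":[0,0,20],"roll":0,"jaw":60},{"travel":[0,0,10],"roll":0,"jaw":60},{"travel":[0,0,0],"roll":0,"jaw":60},{"travel":[0,0,0],"roll":0,"jaw":30}]}}

```text
clock: 10.9
tool_pos: [0.5683, -0.0116, 0.1664]
orientation: [-180.0, -0.0, -93.5]
force: [0.8, 0.3, 0.4]
opening: 0.0565
gripper_force: 0.0
```

{"fn": "apply_moves", "kwargs": {"targets": [{"travel":[0,0,0],"roll":0,"jaw":12},{"travel":[0,0,0],"roll":0,"jaw":12},{"travel":[0,0,0],"roll":0,"jaw":12},{"travel":[0,0,0],"roll":0,"jaw":12}]}}

```text
clock: 11.3
tool_pos: [0.5681, -0.0112, 0.1662]
orientation: [-180.0, 0.0, -93.5]
force: [1.2, -0.4, -0.7]
opening: 0.026
gripper_force: 0.5
```

{"fn": "apply_moves", "kwargs": {"targets": [{"travel":[0,0,0],"roll":0,"jaw":12},{"travel":[0,0,0],"roll":0,"jaw":12},{"travel":[0,0,0],"roll":0,"jaw":12}]}}

```text
clock: 11.6
tool_pos: [0.5684, -0.0112, 0.1662]
orientation: [-179.9, 0.0, -93.5]
force: [0.8, 0.2, 3.2]
opening: 0.0221
gripper_force: 30.0
```

{"fn": "apply_moves", "kwargs": {"targets": [{"travel":[0,0,-4],"roll":0,"jaw":12},{"travel":[0,0,-4],"roll":0,"jaw":12},{"travel":[0,0,-4],"roll":0,"jaw":12},{"travel":[0,0,-1],"roll":0,"jaw":12},{"travel":[0,0,0],"roll":0,"jaw":12},{"travel":[0,0,0],"roll":0,"jaw":12}]}}

```text
clock: 12.2
tool_pos: [0.5679, -0.0113, 0.1787]
orientation: [180.0, 0.0, -93.5]
force: [0.9, -0.0, -1.5]
opening: 0.0219
gripper_force: 30.0
```

```bash
python3 - <<'E'
from h import *
o=ctrl.get_obs();print(o['tool_pos'],o['force'],o['opening'])
a=ctrl.snapshot("wrist")[0:270,220:440,::-1];b=ctrl.snapshot("scene")[170:270,240:370,::-1]
cv2.imwrite("pics/w7.png",np.hstack([cv2.resize(a,(326,400)),cv2.resize(b,(470,400))]))
E
```

```text
[ 0.56788678 -0.01126491  0.17870687] [ 0.88990337 -0.01658442 -1.48709396] 0.021914579944980243
```

View pics/w7.png

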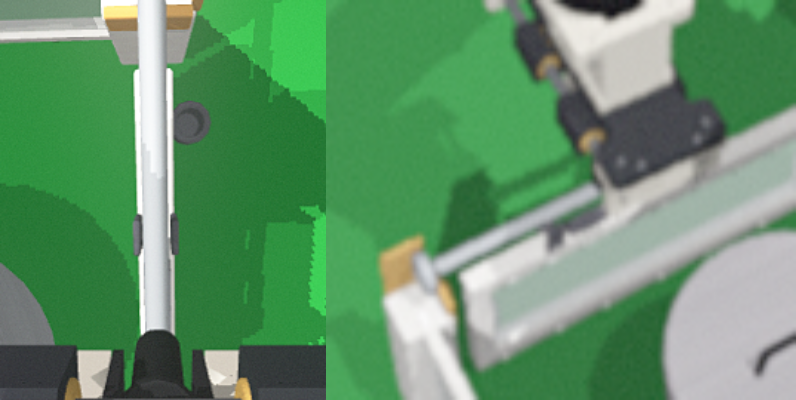

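The bar is visibly lifted clear of the gate top, with the collar beside the brass keeper at (425,270) in the right-hand crop. Pulling back.

{"fn": "apply_moves", "kwargs": {"targets": [{"travel":[-5,0,0],"roll":0,"jaw":12},{"travel":[-5,0,0],"roll":0,"jaw":12},{"travel":[-5,0,0],"roll":0,"jaw":12},{"travel":[-5,0,0],"roll":0,"jaw":12},{"travel":[-5,0,0],"roll":0,"jaw":12},{"travel":[-5,0,0],"roll":0,"jaw":12},{"travel":[-4,0,0],"roll":0,"jaw":12},{"travel":[0,0,0],"roll":0,"jaw":12},{"travel":[0,0,0],"roll":0,"jaw":12}]}}

```text
clock: 13.2
tool_pos: [0.5701, 0.0232, 0.1788]
orientation: [-180.0, 0.0, -93.4]
force: [0.0, 0.8, -2.5]
opening: 0.0219
gripper_force: 30.0
```

```bash
python3 - <<'E'
from h import *
o=ctrl.get_obs();print(o['tool_pos'],o['force'],o['opening'])
a=ctrl.snapshot("wrist")[0:270,220:440,::-1];b=ctrl.snapshot("scene")[170:270,240:370,::-1]
cv2.imwrite("pics/w8.png",np.hstack([cv2.resize(a,(326,400)),cv2.resize(b,(470,400))]))
E
```

```text
[0.5701225  0.02320484 0.17876336] [ 0.04027548  0.81875056 -2.45434163] 0.021908382149802685
```

View pics/w8.png

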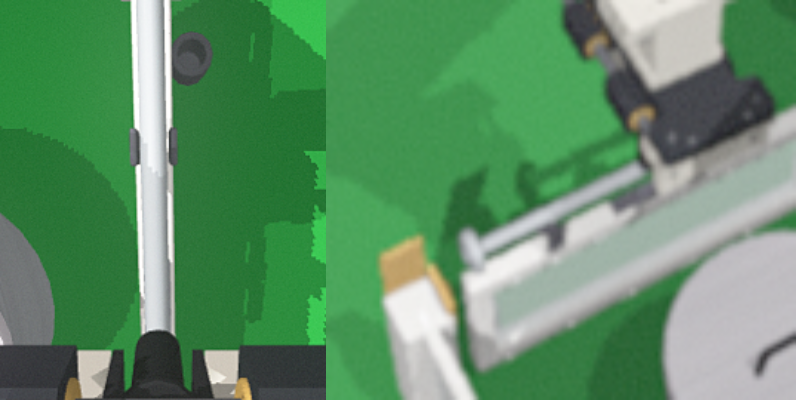

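The collar is well clear of the keeper (at (470,248), right crop), with the bolt drawn about 34 mm. Now I'll swing the gate by 20° about the hinge.

{"fn": "apply_moves", "kwargs": {"targets": [{"travel":[-0.1,5.5,0],"roll":2,"jaw":12},{"travel":[-0.1,5.5,0],"roll":2,"jaw":12},{"travel":[-0.1,5.5,0],"roll":2,"jaw":12},{"travel":[-0.1,5.5,0],"roll":2,"jaw":12},{"travel":[-0.1,5.5,0],"roll":2,"jaw":12},{"travel":[-0.1,5.5,0],"roll":2,"jaw":12},{"travel":[-0.1,5.5,0],"roll":2,"jaw":12},{"travel":[-0.1,5.5,0],"roll":2,"jaw":12},{"travel":[-0.1,5.5,0],"roll":2,"jaw":12},{"travel":[-0.1,5.5,0],"roll":2,"jaw":12}]}}

```text
clock: 14.3
tool_pos: [0.5169, 0.0351, 0.179]
orientation: [-180.0, 0.0, -113.6]
force: [2.2, -1.5, -1.7]
opening: 0.0221
gripper_force: 30.0
```

{"fn": "apply_moves", "kwargs": {"targets": [{"travel":[0,0,0],"roll":0,"jaw":12},{"travel":[0,0,0],"roll":0,"jaw":12},{"travel":[0,0,0],"roll":0,"jaw":12},{"travel":[0,0,0],"roll":0,"jaw":12},{"travel":[0,0,0],"roll":0,"jaw":12}]}}

```text
clock: 14.8
tool_pos: [0.5169, 0.0353, 0.1787]
orientation: [-180.0, -0.0, -113.5]
force: [1.7, -2.7, -2.6]
opening: 0.0223
gripper_force: 30.0
```

```bash
python3 - <<'E'
from h import *
o=ctrl.get_obs();print(o['tool_pos'],o['orientation'],o['force'],o['opening'])
d=o['tool_pos'][:2]-[.578,.181];print(np.linalg.norm(d),np.degrees(np.arctan2(-d[0],-d[1]))+3)
a=ctrl.snapshot("wrist")[:,:,::-1];b=ctrl.snapshot("scene")[160:310,140:410,::-1]
cv2.imwrite("pics/w9.png",np.vstack([cv2.resize(a,(416,260)),cv2.resize(b,(416,231))]))
E
```

```text
[0.51690911 0.03528449 0.17871821] [-1.79999412e+02 -1.25582857e-02 -1.13460148e+02] [ 1.73533472 -2.68395931 -2.5711808 ] 0.02225706811045602
0.15800349932259677 25.745755863102925
```

View pics/w9.png

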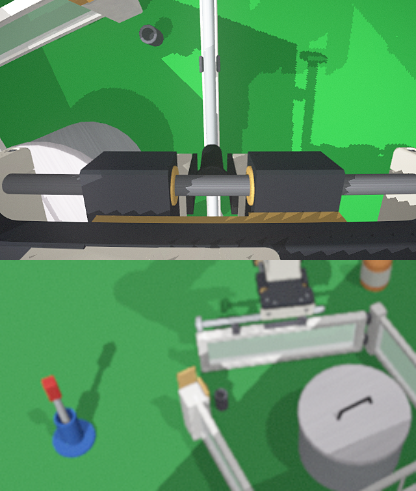

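The gate stands ajar by about 20° (0.345 rad), held by the knob. The pin is upright in the cup at (60,415), and the bystanders are untouched. Handing in.

```bash
python3 -c "
from plant import ctrl
print(ctrl.close_job())"
```

```text
the job is handed in; nothing more can be done
None
```

I've handed the job in, but no verdict came back: the pin stands upright and released in the blue cup, the bolt is drawn about 34 mm clear of the keeper, and the gate is held by the knob at about 20° open, with nothing else disturbed as far as I saw.

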